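# Shut the vial drawer and hold its lock rod in place

### The job

Push the open vial drawer of the white bench module fully shut, so that its bushing comes under the one on the housing. Then take the steel lock rod from its stand, thread it down through the upper bushing and on through the lower one, and finish still holding it there upright, with about 20 mm of it showing below the lower bushing and its end clear of the bench (it has no head and would drop if let go). Leave the vial block, the bottle and the beaker alone.

Things in the scene. Friction and masses are not known exactly. Their poses are not given: they have to be found in the camera images.
- drawer (a joint): how far the vial drawer is pulled out (m): 0 fully shut against a hard stop, 0.12 fully out. It slides along the x axis of bush_upper: out towards that frame's -x, shut towards its +x. It stays where it is left (friction about 1.5 N)
- drawer_front (a point): point on the middle of the front face of the drawer's front panel, 65 mm above the bench; the panel is 210 mm wide (y axis), spans 8 to 84 mm above the bench, and faces -x of this frame. The drawer's 50 mm wide lug sticks out of its middle, so push beside it, for instance 60 mm to either side
- bush_upper (a point): centre of the mouth (top face) of the upper bushing, 102 mm above the bench: a 17 mm vertical round through hole with a 3 mm wide chamfer, in a 50 x 50 x 12 mm steel lug that is fixed to the housing's front. x axis points into the housing, z up. The housing is fixed to the bench, 120 mm high and 260 mm wide, its front begins 46 mm behind the hole's axis
- bush_lower (a point): centre of the mouth (top face) of the lower bushing, 62 mm above the bench: the same hole and chamfer in a like 50 x 50 x 12 mm lug on the drawer's front (underside 50 mm above the bench, open bench below), 32 mm in front of the panel's front face. With the drawer shut it lies straight below the upper bushing, with a 28 mm gap between the two lugs
- rod_center (a point): centre of the steel lock rod: plain, round, 14 mm diameter, 140 mm long, no head, about 0.17 kg; z axis along the rod, pointing up from its lower end at the start
- rod_tip (a point): centre of the rod's lower end, which has a small chamfer; 70 mm below the rod's centre
- stand: grey block 60 x 60 x 45 mm, fixed to the bench, origin under its centre; the rod stands upright in its 16 mm hole, 30 mm deep, and 110 mm of it stands out
- vialblock_mid (a point): centre of a loose white block 70 x 70 x 30 mm with small vials (56 mm high in all); a bystander
- bottle_mid (a point): middle of a loose amber bottle, 60 mm diameter, 100 mm high, standing; a bystander
- beaker_mid (a point): middle of a loose glass beaker, 68 mm diameter, 85 mm high, standing; a bystander

How it is judged:
On the way, in this order (a step that is already met when the one before it is completed fails the run):
1. the drawer is fully shut (value of joint drawer below 0.003 m), for 0.2 s.
2. the rod has passed through the upper bushing, the drawer still shut (value of joint drawer below 0.004 m and z of rod_tip in the frame of bush_upper below -0.014 m and horizontal distance between rod_tip and bush_upper below 0.008 m and angle between rod_center's own z axis and vertical below 0.12 rad), for 0.1 s.
At the end, for the whole second after the job is handed in: The drawer is shut (within 4 mm) and the upright rod spans both bushings, its lower end 6 to 42 mm below the underside of the lower one (8 mm or more above the bench), held still in the gripper (value of joint drawer below 0.004 m and horizontal distance between rod_tip and bush_lower below 0.006 m and horizontal distance between rod_center and bush_upper below 0.006 m and angle between rod_center's own z axis and vertical below 0.1 rad and height (world z) of rod_tip between 0.008 and 0.044 m and contact force between the fingers and rod above 1 N and linear speed of rod below 0.02 m/s); the arm keeps its last pose, push and grip.
It fails at once if the vial block is pushed away (distance of vialblock_mid from where it was at the start of the episode above 0.03 m).
It fails at once if the bottle is pushed away or knocked over (distance of bottle_mid from where it was at the start of the episode above 0.03 m).
It fails at once if the beaker is pushed away or knocked over (distance of beaker_mid from where it was at the start of the episode above 0.03 m).
It also fails if it takes over 64 s, if anything falls off the work surface, if the arm or the gripper's body presses on something with over 40 N, if the wrist force passes 120 N, or if a joint passes its speed limit or range.

### The arm

A 6-joint arm with a two-finger parallel gripper is mounted at the origin on the work surface. World frame = base frame: x ahead of the robot, y to its left, z up, the work surface at z = 0. Lengths are in m, angles in rad, forces in N, time in s.
With the tool pointing down it reaches from about 0.325 to 0.925 m from the base axis. Payload 3.1 kg.
Tool frame: the origin (TCP) lies at the very end of the fingers, on their centre line; the grasp point (between the pads) lies 19 mm behind it; z points along the fingers, y is the line along which they close (so a half turn about z gives the same grasp; the last joint's range is limited). The gripper opens to 85 mm and grips with 20 to 120 N. Pads are 22 mm wide; open, the fingers measure 114 mm over their backs; the gripper's body (76 mm by 85 mm) begins 54 mm behind the grasp point. The pads swing forward as they close: fully open they stand 13 mm farther back than shut.
Start: joints at [1.189, 0.217, 1.613, -0, 1.311, -0.112], TCP at [0.167, 0.602, 0.231] pointing down, gripper open.
Joint ranges: [-2.75, 2.75], [-0.78, 2.1], [0.31, 2.55], [-1.13, 4.27], [0.13, 2.63], [-2.58, 2.58]. Speed limits (rad/s): [2.79, 2.79, 3.14, 3.14, 3.14, 3.14].

### API

Orientations are given as a unit quaternion [x, y, z, w].
In Python, from rig import robot gives the robot as it stands.
- The arm moves only by the shell command python3 -m handwheel 'ROWS' [FORCE]. ROWS is JSON, a list of rows, each a list of 5 numbers: the shift along the tool's x, y, z each as a share of 0.75 m, from -1 to 1, then the turn about the tool's z as a share of 0.5 rad, from -1 to 1, then the closure in counts, from 0 (fully open) to 255 (shut). A call has 1 to 10 rows; each row is the pose to reach, as a shift and turn from the pose commanded when the call began, along the tool's axes at that moment; what a row does not reach only later rows make up. A row lasts 1/12 s, in which the tool goes at most 41.7 mm and 7.16 degrees, less where a joint would pass 70% of its speed; a pose out of reach is approached as far as the arm can. A call with a number of a shift or a turn outside -1 to 1 is refused whole. A call with a gripper value outside its range is refused whole. The fingers move at their own pace and stop on an object; FORCE is the grip in N (left out, the last holds). Time passes only in rows, so rows that repeat a pose let the fingers close. It gives the time, the measured TCP pose, the force, the opening and the grip force at its end, in the units of the state.
- robot.state(): the state, without advancing time (a new reading comes with each control period).
- robot.camera(name): name is "scene" or "top"; returns the picture (400x640x3 uint8, red, green, blue); there is no depth.
- robot.calibration(name): a dict with "camera_matrix" (3x3 intrinsics, pixels), "k1" (the pictures are not rectified: a ray, as slopes to the right and down, at radius r is drawn at 1 + k1 r^2 times it, then the intrinsics apply), "rvec" (rotation vector, rad) and "tvec" (3), from world to camera coordinates, as OpenCV has them. Camera axes: x right, y down, z forward; pixel columns grow to the right and rows downward; lengths in m; the calibration is good to about 2 mm. A picture is of the moment at which its call begins. calibration takes no time and is no camera call.
- robot.sign_off(): hands the job in; it is judged then, once.
Trained networks look in the newest picture that a camera, given by its name, has taken for a name from the list of things; names that differ only in an ending like _2 or _b are one class to them, and where a whole thing is asked for, a point or a joint stands for the part that bears it (a point fixed in the world has none). Each returns a list of dicts, best first, with "p" (0 to 1); they miss things now and then, are a little off and sometimes report something else, mostly with a low value. They report only what shows in the picture. A call takes as long as a camera call.
- robot.find_in(camera, target): "bbox" ([left, top, right, bottom] in pixels, round what is visible of it).
The state is a dict: "t": time; "joint_pos": joint angles; "joint_vel": joint speeds; "tau": joint torques, N m; "tool_pos": TCP position; "ee_rot": TCP orientation; "force": force on the tool from outside, world axes, zero at the start; "moment": the same for the moment, N m; "width": finger opening in m; "gripper_force": force on a finger pad.
Only numpy, scipy, OpenCV 4.12 (cv2) and the standard library are available. Lean on these libraries where they do the work, as an engineer would, in place of code of your own. Each camera call takes 0.05 s, during which the arm holds its last target. There are 200 camera calls.

## Working session

There is one attempt and no reset: what is moved stays moved. The work goes in short steps, Python scripts to look and compute and a shell command to move; the robot and the scene stay as the last step left them, time stands still between calls to the robot, and variables do not carry over. Pictures are saved under pics/ and viewed, at most 10 in all, crops included, and the job is handed in when it is done.

```bash
mkdir -p pics
cat > h.py <<'E'
import numpy as np, cv2
from rig import robot
from scipy.spatial.transform import Rotation as R
def cam(n):
    c=robot.calibration(n); K=np.array(c["camera_matrix"]); Rm=R.from_rotvec(np.ravel(c["rvec"])).as_matrix(); t=np.ravel(c["tvec"]); return K,c["k1"],Rm,t
def proj(n,P):
    K,k,Rm,t=cam(n); p=np.atleast_2d(P)@Rm.T+t; s=p[:,:2]/p[:,2:]; s=s*(1+k*(s**2).sum(1,keepdims=True)); return s@K[:2,:2].T+K[:2,2]
def ray(n,uv):
    K,k,Rm,t=cam(n); d=(np.linalg.inv(K)@[uv[0],uv[1],1])[:2]; s=d.copy()
    for _ in range(30): s=d/(1+k*(s@s))
    v=Rm.T@np.array([s[0],s[1],1]); return -Rm.T@t, v/np.linalg.norm(v)
def atz(n,uv,z):
    o,v=ray(n,uv); return o+v*(z-o[2])/v[2]
def tri(uv1,uv2,n1="scene",n2="top"):
    A=np.zeros((3,3));b=np.zeros(3);L=[]
    for n,u in((n1,uv1),(n2,uv2)):
        o,v=ray(n,u);M=np.eye(3)-np.outer(v,v);A+=M;b+=M@o;L.append((o,v))
    x=np.linalg.solve(A,b); return x,[np.linalg.norm(np.cross(x-o,v)) for o,v in L]
def snap(n,f):
    im=robot.camera(n); cv2.imwrite("pics/"+f,im[:,:,::-1]); return im
def rows(target):  # shares to world target
    s=robot.state(); d=R.from_quat(s["ee_rot"]).inv().apply(np.array(target)-s["tool_pos"]); return np.round(d/0.75,4)
E
python3 - <<'E'
from h import *
s=robot.state();print({k:np.round(v,3) for k,v in s.items()}); print(R.from_quat(s["ee_rot"]).as_matrix().round(3))
for n in("scene","top"):
    snap(n,n+"0.png"); K,k,Rm,t=cam(n); print(n,(-Rm.T@t).round(3),K[0,0],k)
    for o in("drawer_front","bush_upper","bush_lower","rod_center","rod_tip","stand","vialblock_mid","bottle_mid","beaker_mid"):
        print(o,[(np.round(x["bbox"]).astype(int).tolist(),round(x["p"],2)) for x in robot.find_in(n,o)[:2]])
E
```

```text
{'t': np.float64(0.0), 'joint_pos': array([ 1.189,  0.218,  1.615, -0.   ,  1.311, -0.112]), 'joint_vel': array([-0.   ,  0.001,  0.002, -0.   ,  0.003,  0.001]), 'tau': array([-0.0000e+00, -3.9685e+01, -3.0385e+01, -0.0000e+00,  1.0000e-02,
        0.0000e+00]), 'tool_pos': array([0.166, 0.602, 0.23 ]), 'ee_rot': array([ 0.134,  0.991, -0.001, -0.   ]), 'force': array([ 0.804, -0.165,  0.035]), 'moment': array([ 0.062,  0.001, -0.023]), 'gripper_force': np.float64(0.0), 'width': np.float64(0.085)}
[[-0.964  0.267 -0.001]
 [ 0.267  0.964 -0.002]
 [ 0.    -0.002 -1.   ]]
scene [ 1.052 -0.398  0.83 ] 452.80765591332045 -0.05351857100128074
drawer_front [([250, 187, 336, 278], 0.56)]
bush_upper [([254, 187, 458, 369], 0.65)]
bush_lower [([254, 188, 336, 277], 0.84)]
rod_center [([187, 237, 203, 276], 0.81)]
rod_tip [([184, 239, 205, 276], 0.83)]
stand [([180, 254, 225, 304], 0.84)]
vialblock_mid [([358, 123, 398, 162], 0.61)]
bottle_mid [([433, 136, 462, 175], 0.71)]
beaker_mid [([167, 328, 214, 376], 0.81)]
top [ 0.421 -0.01   1.177] 397.5473465001921 -0.08612961607370877
drawer_front [([315, 174, 391, 233], 0.9)]
bush_upper [([285, 90, 394, 234], 0.65), ([315, 172, 391, 236], 0.35)]
bush_lower [([313, 176, 387, 234], 0.89)]
rod_center [([315, 177, 390, 233], 0.73)]
rod_tip []
stand [([412, 215, 437, 235], 0.88)]
vialblock_mid [([219, 230, 243, 253], 0.95)]
bottle_mid [([187, 177, 212, 198], 0.64)]
beaker_mid []
```

View pics/scene0.png

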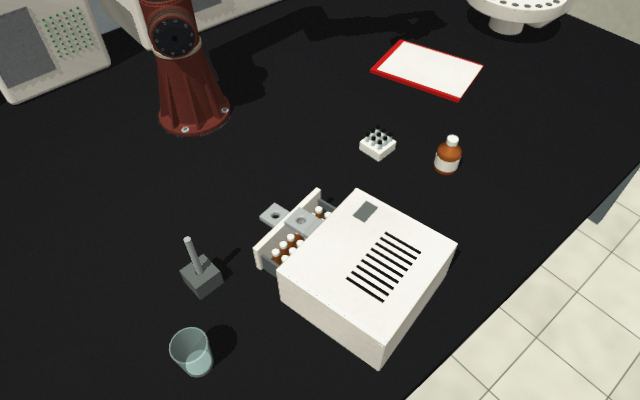

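View pics/top0.png

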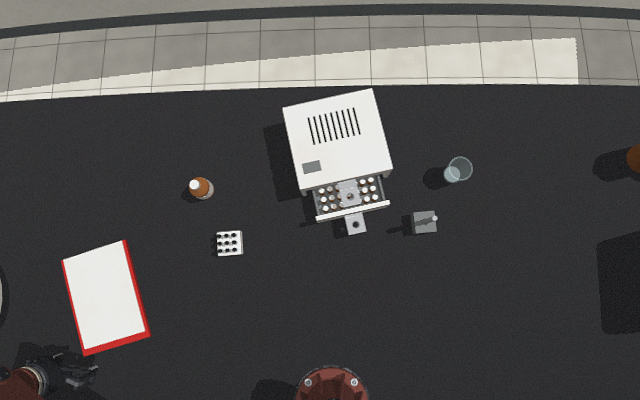

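The scene view shows the drawer open, with the lower hole near (275,215), the upper hole near (302,221) and the rod top near (187,239). In the top view the holes are near (355,225) and (350,196), and the rod top near (435,217). I'll enlarge both views to get them more exactly.

Run:
```python
from h import *
a=cv2.imread("pics/scene0.png")[180:310,170:350];b=cv2.imread("pics/top0.png")[165:245,300:450]
z=lambda i,f:cv2.resize(i,None,fx=f,fy=f,interpolation=cv2.INTER_CUBIC)
A=z(a[:75,70:180],5);B=z(b[:,:],5)
C=np.zeros((375+400,800,3),np.uint8);C[:375,:550]=A;C[375:775,:750]=B
C[:300,552:800]=z(a[50:110,8:57],5)[:300,:248] if True else 0
C=cv2.resize(C,None,fx=.77,fy=.77,interpolation=cv2.INTER_AREA)
cv2.imwrite("pics/zoom0.png",C)
# dark hole centroids
for n,u in(("scene",(275,215)),("scene",(302,221)),("top",(355,225)),("top",(350,196))):
    g=cv2.cvtColor(cv2.imread(f"pics/{n}0.png"),6).astype(float); x,y=u; p=g[y-5:y+6,x-6:x+7]; print(n,u); print(p.astype(int))
```

```text
Traceback (most recent call last):
ValueError: could not broadcast input array from shape (300,245,3) into shape (300,248,3)
```

Run:
```python
from h import *
a=cv2.imread("pics/scene0.png");b=cv2.imread("pics/top0.png")
z=lambda i,f:cv2.resize(i,None,fx=f,fy=f,interpolation=cv2.INTER_CUBIC)
C=np.zeros((600,800,3),np.uint8)
C[:300,:400]=z(a[190:250,250:330],5);C[:300,400:]=z(a[225:285,160:240],5);C[300:,:]=z(b[175:235,300:460],5)
cv2.imwrite("pics/zoom0.png",C)
for n,u in(("scene",(275,215)),("scene",(302,221)),("top",(355,225)),("top",(350,196))):
    g=cv2.cvtColor(cv2.imread(f"pics/{n}0.png"),6); x,y=u; print(n,u); print(g[y-5:y+6,x-6:x+7])
```

```text
scene (275, 215)
[[190 190 190 192 193 193 196 197 198 195 192 191 190]
 [191 192 192 190 193 198 204 205 201 196 191 190 190]
 [192 191 189 189 175 168 167 175 183 189 188 190 192]
 [192 184 181 167 136 128 132 138 144 159 173 184 192]
 [188 169 154 130 111 120 127 133 136 135 155 179 190]
 [190 164 126 102  82  65  58  63  70  96 138 177 192]
 [193 173 131  81  48  36  31  31  35  68 137 183 194]
 [192 192 167 106  48  30  30  30  54 119 172 191 193]
 [194 194 188 171 146 125 118 129 162 183 190 194 192]
 [195 195 192 190 186 183 183 183 189 195 193 193 187]
 [194 193 192 192 192 193 191 193 194 192 192 189 227]]
scene (302, 221)
[[191 190 192 196 203 206 205 200 194 190 190 190 192]
 [186 186 172 164 164 164 168 177 186 187 189 193 193]
 [175 162 134 126 130 135 138 143 163 176 187 193 193]
 [155 125 101 114 126 134 136 136 139 158 180 190 193]
 [142 111 110 131 139 138 149 151 136 145 179 192 194]
 [136 116 129 141 141 153 164 166 148 154 182 194 194]
 [167 137 136 142 142 153 165 160 154 178 194 194 191]
 [191 174 150 142 144 150 170 182 187 192 194 192 191]
 [193 190 184 181 18
[... 687 characters left out ...]
94 194 193 191 193 193]
 [199 194 193 191 190 192 192 192 191 189 193 193 193]]
top (350, 196)
[[186 187 187 189 194 194 193 192 191 189 185 187 189]
 [192 193 190 192 183 174 170 187 192 190 188 191 188]
 [186 188 189 173 157 141 137 138 159 184 189 189 192]
 [188 192 181 153 116 140 141  81 110 151 182 190 190]
 [187 189 174 150 165 178 141  87  88 130 174 194 191]
 [186 183 165 132 134 131  84  87  89 128 171 193 193]
 [188 186 160  79  37  55  77  82  86 116 167 193 192]
 [191 193 193 145  46  74 107 136 132 147 174 191 186]
 [192 192 186 171 154 137 132 132 146 169 192 189 189]
 [186 189 188 188 181 164 164 166 179 196 191 187 192]
 [188 188 189 191 194 193 192 192 190 189 190 189 191]]
```

View pics/zoom0.png

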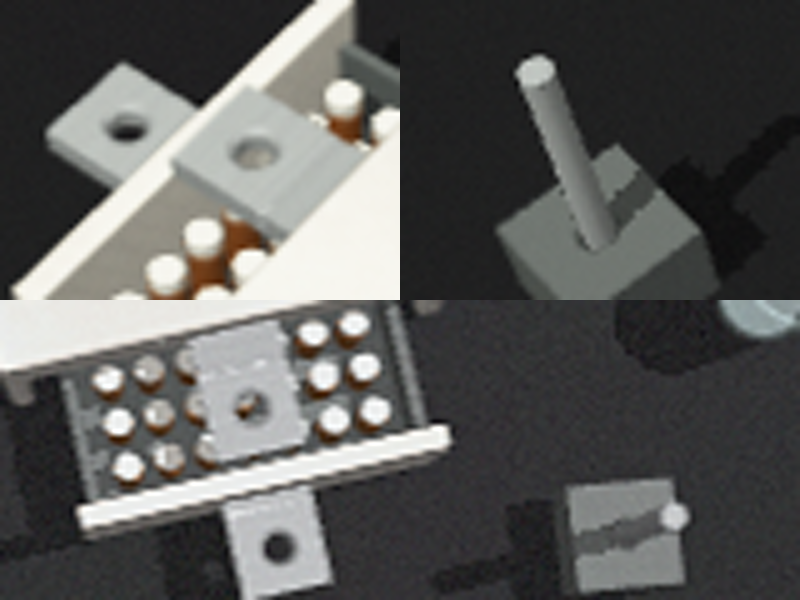

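The enlargement shows both holes and the rod's top face clearly. In original pixels, the lower hole is at scene (275.0,214.9) and top (355.6,224.2). The upper hole is at (300.6,220.2) and (350.3,196.0), and the rod top at (187.0,238.8) and (434.6,218.1).

Run:
```python
from h import *
for n,s,t,z in(("low",(275,214.9),(355.6,224.2),.062),("up",(300.6,220.2),(350.3,196),.102),("rodtop",(187,238.8),(434.6,218.1),.155)):
    x,e=tri(s,t); print(n,x.round(4),np.round(e,4), atz("scene",s,z).round(4),atz("top",t,z).round(4))
# panel front edge top: ends in top view z=.084 ; 
b=lambda X,Y:(300+(X+.5)/5-.5,175+(Y-300+.5)/5-.5)
for p in((82,525),(450,445),(78,508),(447,428)): print(atz("top",b(*p),.084).round(4))
# stand top corners, housing front corners
for p in((567,488),(670,481),(685,583),(580,590)): print("st",atz("top",b(*p),.045).round(4))
for o,bb,z in(("vial",(231,241),.05),("bottle",(199,188),.05),("beaker",(457,170),.05)): print(o,atz("top",bb,z).round(3))
for p in((283,107),(372,89),(392,168),(302,193)):print("house",atz("top",p,.12).round(3))
```

```text
low [ 0.5091 -0.0774  0.0619] [0.0007 0.0007] [ 0.5095 -0.0768  0.062 ] [ 0.5087 -0.078   0.062 ]
up [ 0.5832 -0.0626  0.1023] [0.0005 0.0005] [ 0.5833 -0.062   0.102 ] [ 0.5829 -0.0631  0.102 ]
rodtop [ 0.5139 -0.275   0.1556] [0.0013 0.0013] [ 0.5142 -0.2739  0.155 ] [ 0.5135 -0.2763  0.155 ]
[0.5215 0.0321 0.084 ]
[ 0.5624 -0.1721  0.084 ]
[0.531  0.0342 0.084 ]
[ 0.5719 -0.1708  0.084 ]
st [ 0.5415 -0.2439  0.045 ]
st [ 0.5444 -0.3032  0.045 ]
st [ 0.4859 -0.3088  0.045 ]
st [ 0.4831 -0.2487  0.045 ]
vial [0.467 0.278 0.05 ]
bottle [0.623 0.375 0.05 ]
beaker [ 0.661 -0.376  0.05 ]
house [0.836 0.119 0.12 ]
house [ 0.883 -0.131  0.12 ]
house [ 0.655 -0.177  0.12 ]
house [0.591 0.068 0.12 ]
```

```bash
python3 -m handwheel '[[-0.69,-0.83,0.04,-0.93,255],[-0.69,-0.83,0.04,-0.93,255],[-0.69,-0.83,0.04,-0.93,255],[-0.69,-0.83,0.04,-0.93,255],[-0.69,-0.83,0.04,-0.93,255],[-0.69,-0.83,0.04,-0.93,255],[-0.69,-0.83,0.04,-0.93,255],[-0.69,-0.83,0.04,-0.93,255],[-0.69,-0.83,0.04,-0.93,255],[-0.69,-0.83,0.04,-0.93,255]]' 60
python3 - <<'E'
from h import *
print(rows([.50,-.138,.2]),R.from_quat(robot.state()["ee_rot"]).as_matrix().round(3))
E
```

```text
t: 1.83
tool_pos: [0.3379, 0.2219, 0.2162]
ee_rot: [-0.098, 0.995, 0.0, 0.001]
force: [1.6, 1.1, -0.3]
width: 0.0003
gripper_force: 0.0
[-0.1186 -0.5127  0.0217] [[-0.981 -0.195  0.001]
 [-0.195  0.981  0.001]
 [-0.002  0.    -1.   ]]
```

```bash
python3 -m handwheel '[[-0.119,-0.513,0.02,0,255],[-0.119,-0.513,0.02,0,255],[-0.119,-0.513,0.02,0,255],[-0.119,-0.513,0.02,0,255],[-0.119,-0.513,0.02,0,255],[-0.119,-0.513,0.02,0,255],[-0.119,-0.513,0.02,0,255],[-0.119,-0.513,0.02,0,255],[-0.119,-0.513,0.02,0,255],[-0.119,-0.513,0.02,0,255]]'
python3 - <<'E'
from h import *
print(rows([.50,-.138,.065]))
E
```

```text
t: 2.67
tool_pos: [0.5012, -0.1411, 0.2013]
ee_rot: [-0.096, 0.995, -0.001, 0.001]
force: [0.5, 0.2, -0.0]
width: -0.0002
gripper_force: 0.0
[0.0011 0.0049 0.1817]
```

```bash
python3 -m handwheel '[[0,0,0.05,0,255],[0,0,0.1,0,255],[0,0,0.15,0,255],[0,0,0.181,0,255],[0,0,0.181,0,255],[-0.02,0,0.181,0,255],[-0.035,0,0.181,0,255],[-0.045,0,0.181,0,255],[-0.055,0,0.181,0,255],[-0.065,0,0.181,0,255]]'
python3 -m handwheel '[[-0.01,0,0,0,255],[-0.02,0,0,0,255],[-0.03,0,0,0,255],[-0.04,0,0,0,255],[-0.05,0,0,0,255],[-0.06,0,0,0,255],[-0.068,0,0,0,255],[-0.075,0,0,0,255],[-0.08,0,0,0,255],[-0.08,0,0,0,255]]'
```

```text
t: 3.5
tool_pos: [0.5486, -0.1273, 0.0667]
ee_rot: [-0.098, 0.995, -0.001, 0.0]
force: [-2.1, 0.5, 1.3]
width: -0.0
gripper_force: 1.0
t: 4.33
tool_pos: [0.6076, -0.1154, 0.0652]
ee_rot: [-0.098, 0.995, -0.0, 0.001]
force: [0.1, 1.0, 0.5]
width: -0.0003
gripper_force: 0.0
```

```bash
python3 -m handwheel '[[-0.003,0,0,0,255],[-0.006,0,0,0,255],[-0.008,0,0,0,255],[-0.008,0,0,0,255]]'
python3 -m handwheel '[[-0.002,0,0,0,255],[-0.004,0,0,0,255],[-0.004,0,0,0,255]]'
python3 -m handwheel '[[-0.002,0,0,0,255],[-0.004,0,0,0,255],[-0.004,0,0,0,255]]'
```

```text
t: 4.67
tool_pos: [0.6124, -0.1143, 0.0651]
ee_rot: [-0.097, 0.995, -0.0, 0.0]
force: [1.1, 0.0, -0.8]
width: 0.0001
gripper_force: 0.3
t: 4.92
tool_pos: [0.6139, -0.114, 0.0651]
ee_rot: [-0.098, 0.995, -0.0, -0.002]
force: [-5.1, -1.9, 3.0]
width: 0.0
gripper_force: 2.4
t: 5.17
tool_pos: [0.6139, -0.114, 0.0651]
ee_rot: [-0.098, 0.995, 0.0, -0.005]
force: [-11.7, -2.9, 9.2]
width: 0.0001
gripper_force: 6.4
```

The tool has stalled and the force is rising, so the drawer is at its stop. Next I back off, lift and check.

```bash
python3 -m handwheel '[[0,0,0,0,255],[0.05,0,0,0,255],[0.09,0,0,0,0],[0.1,0,-0.05,0,0],[0.1,0,-0.1,0,0],[0.1,-0.03,-0.15,0,0],[0.1,-0.08,-0.19,0,0],[0.1,-0.13,-0.19,0,0],[0.1,-0.15,-0.19,0,0],[0.1,-0.15,-0.19,0,0]]'
python3 - <<'E'
from h import *
a=snap("scene","scene1.png");b=snap("top","top1.png")
z=lambda i,f:cv2.resize(i,None,fx=f,fy=f,interpolation=cv2.INTER_CUBIC)
C=np.zeros((600,800,3),np.uint8)
C[:300,:400]=z(a[190:250,260:340],5)[:,:,::-1];C[:300,400:]=z(a[225:285,160:240],5)[:,:,::-1];C[300:,:]=z(b[175:235,300:460],5)[:,:,::-1]
cv2.imwrite("pics/zoom1.png",C)
print(rows([.5139,-.275,.19]))
E
```

```text
t: 6.0
tool_pos: [0.5679, -0.2424, 0.2094]
ee_rot: [-0.095, 0.995, -0.002, 0.002]
force: [-0.8, 0.1, -0.2]
width: 0.0854
gripper_force: 0.0
[ 0.0776 -0.0352  0.0222]
```

View pics/zoom1.png

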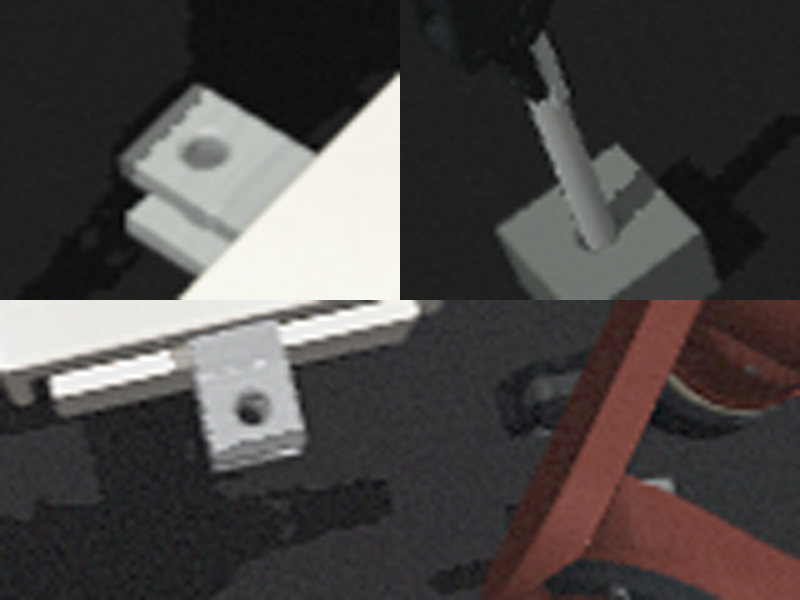

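The drawer is shut and the lower lug sits directly under the upper one. The rod is still in its stand. I'll move over it now.

```bash
python3 -m handwheel '[[0.04,-0.018,0.01,0,0],[0.0776,-0.035,0.02,0,0],[0.0776,-0.035,0.022,0,0],[0.0776,-0.035,0.022,0,0],[0.0776,-0.035,0.022,0,0]]' 20
python3 - <<'E'
from h import *
print(rows([.5139,-.275,.111]), R.from_quat(robot.state()["ee_rot"]).as_matrix().round(4)[:,2])
a=snap("scene","scene2.png");b=snap("top","top2.png")
z=lambda i,f:cv2.resize(i,None,fx=f,fy=f,interpolation=cv2.INTER_CUBIC)
C=np.hstack([z(a[180:300,140:240],4),z(b[160:280,370:470],4)])[:,:,::-1]
cv2.imwrite("pics/zoom2.png",C)
E
```

```text
t: 6.52
tool_pos: [0.5142, -0.2734, 0.1902]
ee_rot: [-0.098, 0.995, 0.001, -0.0]
force: [-0.2, 0.0, 1.2]
width: 0.0854
gripper_force: 0.0
[ 0.0008 -0.0022  0.1056] [-8.0e-04  1.9e-03 -1.0e+00]
```

View pics/zoom2.png

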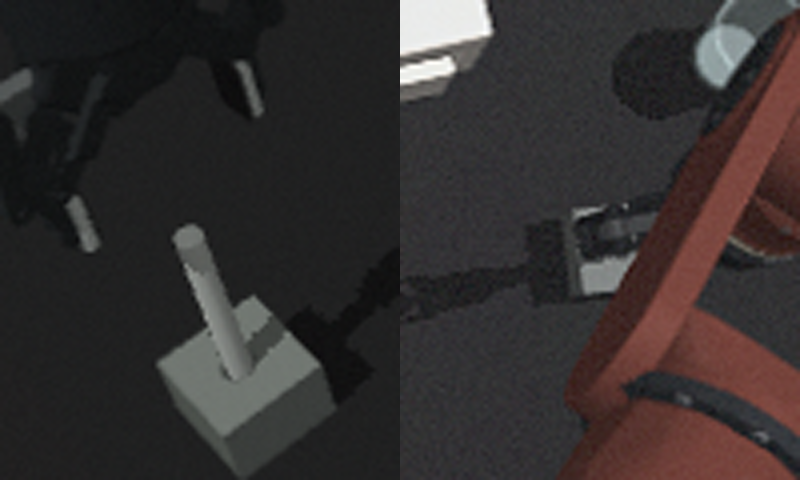

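The open fingers straddle the rod, whose top is at scene (187,239). I'll go down and close gently.

```bash
python3 -m handwheel '[[0.0008,-0.002,0.04,0,0],[0.0008,-0.002,0.08,0,0],[0.0008,-0.002,0.1056,0,0],[0.0008,-0.002,0.1056,0,0],[0.0008,-0.002,0.1056,0,255],[0.0008,-0.002,0.1056,0,255],[0.0008,-0.002,0.1056,0,255],[0.0008,-0.002,0.1056,0,255],[0.0008,-0.002,0.1056,0,255],[0.0008,-0.002,0.1056,0,255]]' 20
python3 -m handwheel '[[0,0,0,0,255],[0,0,0,0,255],[0,0,0,0,255],[0,0,0,0,255],[0,0,0,0,255],[0,0,0,0,255]]'
python3 -c "
from h import *
s=robot.state();q=R.from_quat(s['ee_rot']).inv();print(q.apply(s['force']),q.apply(s['moment']))"
```

```text
t: 7.45
tool_pos: [0.5147, -0.2769, 0.1132]
ee_rot: [-0.097, 0.995, -0.0, 0.001]
force: [-1.1, 4.4, 6.0]
width: 0.0139
gripper_force: 20.5
t: 7.95
tool_pos: [0.5146, -0.2763, 0.1132]
ee_rot: [-0.097, 0.995, 0.0, 0.001]
force: [-0.4, 3.4, 5.5]
width: 0.0133
gripper_force: 19.6
[-0.30773527  3.37452763 -5.50454877] [-0.75442716  0.00982648  0.02089338]
```

```bash
python3 -m handwheel '[[0,0.0013,-0.003,0,255],[0,0.0013,-0.003,0,255],[0,0.0013,-0.003,0,255],[0,0.0013,-0.003,0,255]]' 70
python3 -c "
from h import *
s=robot.state();q=R.from_quat(s['ee_rot']).inv();print(q.apply(s['force']),q.apply(s['moment']))"
```

```text
t: 8.28
tool_pos: [0.5135, -0.2756, 0.1135]
ee_rot: [-0.097, 0.995, 0.0, -0.0]
force: [-0.7, -1.0, -2.0]
width: 0.0127
gripper_force: 68.1
[ 0.83505441 -0.8505006   2.01980826] [-0.00368789 -0.13230435 -0.01899531]
```

```bash
python3 -m handwheel '[[0,0,-0.012,0,255],[0,0,-0.03,0,255],[0,0,-0.05,0,255],[0,0,-0.075,0,255],[0,0,-0.1,0,255],[0,0,-0.125,0,255],[0,0,-0.15,0,255],[0,0,-0.167,0,255],[0,0,-0.167,0,255],[0,0,-0.167,0,255]]'
python3 - <<'E'
from h import *
s=robot.state();print(rows([.5832,-.0626,s["tool_pos"][2]]))
a=snap("scene","scene3.png")
cv2.imwrite("pics/zoom3.png",cv2.resize(a[130:300,120:320],None,fx=3,fy=3,interpolation=cv2.INTER_CUBIC)[:,:,::-1])
E
```

```text
t: 9.12
tool_pos: [0.5142, -0.2761, 0.2409]
ee_rot: [-0.097, 0.995, -0.001, 0.001]
force: [0.3, -0.5, -2.6]
width: 0.0123
gripper_force: 68.5
[-0.1454  0.2614 -0.0003]
```

View pics/zoom3.png

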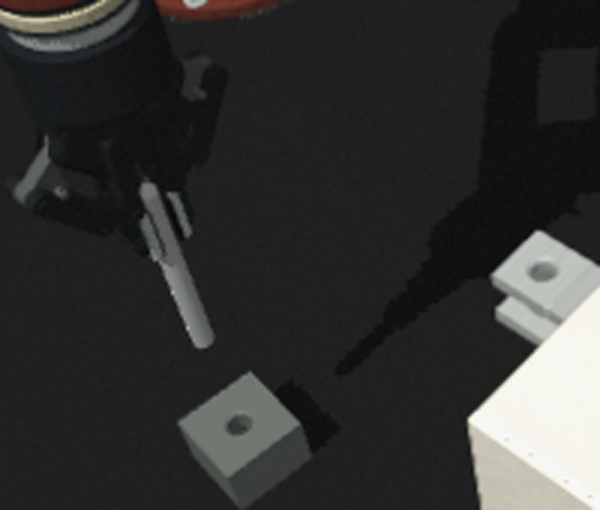

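The rod is held and clear of the stand, with its tip near scene (187,244). I'll move it over the upper bushing.

```bash
python3 -m handwheel '[[-0.02,0.04,0,0,255],[-0.045,0.08,0,0,255],[-0.07,0.12,0,0,255],[-0.092,0.165,0,0,255],[-0.115,0.205,0,0,255],[-0.13,0.235,0,0,255],[-0.14,0.252,0,0,255],[-0.1454,0.2614,0,0,255],[-0.1454,0.2614,0,0,255],[-0.1454,0.2614,0,0,255]]'
python3 -m handwheel '[[0,0,0.018,0,255],[0,0,0.036,0,255],[0,0,0.036,0,255],[0,0,0.036,0,255]]'
python3 - <<'E'
from h import *
s=robot.state();p=s["tool_pos"];ax=R.from_quat(s["ee_rot"]).as_matrix()[:,2];print(p,ax,rows([.5832,-.0626,p[2]]))
a=snap("scene","scene4.png");b=snap("top","top4.png")
z=lambda i,f:cv2.resize(i,None,fx=f,fy=f,interpolation=cv2.INTER_CUBIC)
# predicted rod edges drawn as thin dots: axis from tip up
tip=p+ax*.098
print("pred tip",tip.round(4),proj("scene",[tip,tip-ax*.14,[.5832,-.0626,.102]]).round(1))
cv2.imwrite("pics/zoom4.png",np.hstack([z(a[155:255,250:330],6),z(b[160:260,320:370],6)])[:,:,::-1])
E
```

```text
t: 10.0
tool_pos: [0.582, -0.0625, 0.2381]
ee_rot: [-0.098, 0.995, -0.0, -0.001]
force: [0.5, -0.4, -2.2]
width: 0.0126
gripper_force: 68.6
t: 10.33
tool_pos: [0.5809, -0.0627, 0.2097]
ee_rot: [-0.097, 0.995, 0.001, -0.003]
force: [-0.1, 0.6, -2.0]
width: 0.0126
gripper_force: 68.6
[ 0.58086622 -0.06274369  0.20966055] [-0.00516672  0.00104854 -0.9999861 ] [-0.0031 -0.0004 -0.    ]
pred tip [ 0.5804 -0.0626  0.1117] [[299.3 216.6]
 [296.  168.2]
 [300.4 220.3]]
```

View pics/zoom4.png

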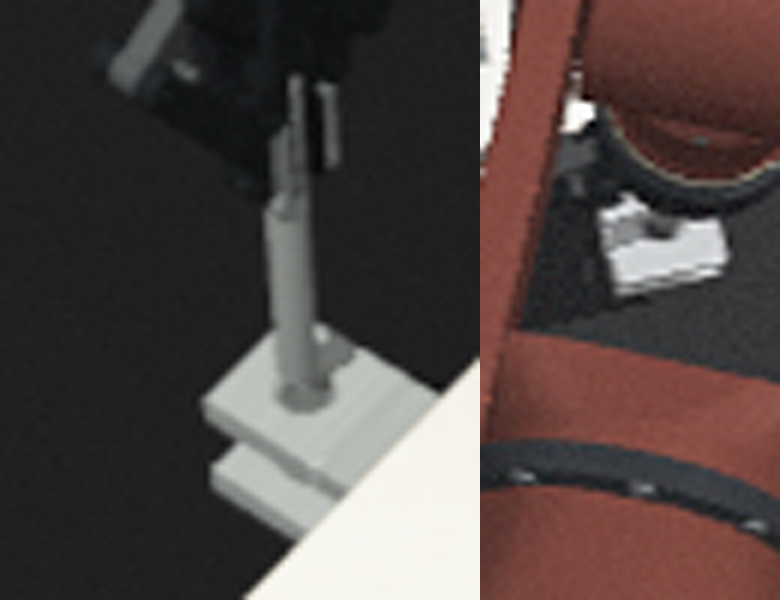

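The rod tip is at about scene (299.4,217) and the hole centre at (300.6,220), so it is within about 2 mm. I'll nudge 1.5 mm towards the housing and go down slowly.

```bash
python3 -m handwheel '[[-0.002,0,0,0,255],[-0.002,0,0.003,0,255],[-0.002,0,0.006,0,255],[-0.002,0,0.009,0,255],[-0.002,0,0.012,0,255],[-0.002,0,0.015,0,255],[-0.002,0,0.018,0,255],[-0.002,0,0.018,0,255]]'
python3 -c "
from h import *
P=[]
for i in range(4):
  s=robot.state();P.append(s['tool_pos']);robot.camera('scene')
q=R.from_quat(s['ee_rot']).inv();print(np.mean(P,0),q.apply(s['force']),q.apply(s['moment']))"
```

```text
t: 11.1
tool_pos: [0.5839, -0.0616, 0.1986]
ee_rot: [-0.098, 0.995, 0.0, -0.001]
force: [-1.0, 1.1, -2.5]
width: 0.0125
gripper_force: 68.9
[ 0.58386528 -0.06166611  0.19858209] [0.64154586 0.75030451 2.85498904] [-0.21501307  0.12604377  0.06923977]
```

```bash
python3 -m handwheel '[[0,0,0.004,0,255],[0,0,0.008,0,255],[0,0,0.012,0,255],[0,0,0.016,0,255],[0,0,0.02,0,255],[0,0,0.024,0,255],[0,0,0.027,0,255],[0,0,0.027,0,255]]'
python3 -c "
from h import *
s=robot.state()
q=R.from_quat(s['ee_rot']).inv();print(q.apply(s['force']),q.apply(s['moment']))"
```

```text
t: 11.97
tool_pos: [0.5838, -0.0617, 0.1777]
ee_rot: [-0.097, 0.995, 0.0, -0.001]
force: [-2.6, 1.5, -3.5]
width: 0.0123
gripper_force: 68.7
[2.22379677 2.0043293  3.54868581] [-0.49841595  0.34355468  0.01343412]
```

```bash
python3 -m handwheel '[[0.0008,0.0008,0,0,255],[0.0008,0.0008,0.004,0,255],[0.0008,0.0008,0.008,0,255],[0.0008,0.0008,0.012,0,255],[0.0008,0.0008,0.015,0,255],[0.0008,0.0008,0.015,0,255]]'
python3 - <<'E'
from h import *
s=robot.state()
q=R.from_quat(s['ee_rot']).inv();print(q.apply(s['force']),q.apply(s['moment']))
a=snap("scene","scene5.png")
cv2.imwrite("pics/zoom5.png",cv2.resize(a[155:255,250:350],None,fx=6,fy=6,interpolation=cv2.INTER_CUBIC)[:,:,::-1])
E
```

```text
t: 12.47
tool_pos: [0.5835, -0.0615, 0.1667]
ee_rot: [-0.097, 0.995, -0.0, -0.0]
force: [-1.1, 0.9, -2.4]
width: 0.0124
gripper_force: 68.8
[0.91794872 1.05234457 2.36634195] [-0.2308643   0.2073067   0.03833321]
```

View pics/zoom5.png

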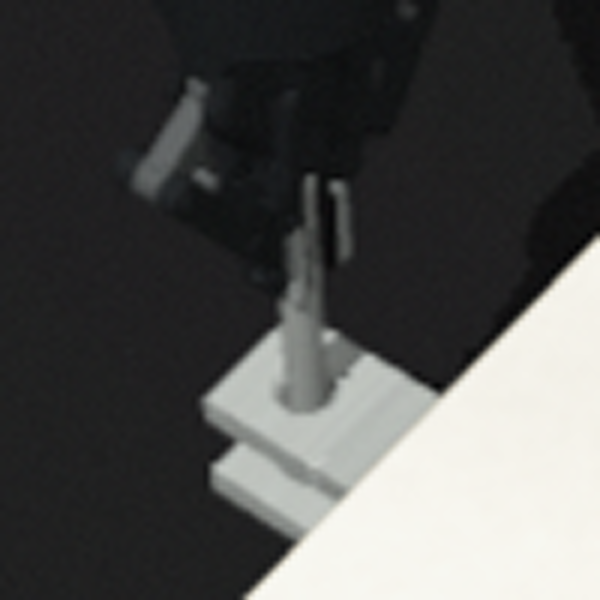

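The rod is in the upper bore at about scene (300.6,221). I'll trim slightly again and continue to the lower bushing.

```bash
python3 -m handwheel '[[0.0006,0.0006,0,0,255],[0.0006,0.0006,0.003,0,255],[0.0006,0.0006,0.006,0,255],[0.0006,0.0006,0.009,0,255],[0.0006,0.0006,0.012,0,255],[0.0006,0.0006,0.015,0,255],[0.0006,0.0006,0.018,0,255],[0.0006,0.0006,0.021,0,255],[0.0006,0.0006,0.021,0,255]]'
python3 -c "
from h import *
s=robot.state()
q=R.from_quat(s['ee_rot']).inv();print(q.apply(s['force']),q.apply(s['moment']))"
```

```text
t: 13.27
tool_pos: [0.5829, -0.0611, 0.151]
ee_rot: [-0.097, 0.995, 0.0, -0.0]
force: [0.2, -0.1, -1.8]
width: 0.0123
gripper_force: 68.7
[-0.2017884  -0.11490303  1.79483325] [-0.04846471  0.01678189  0.01206293]
```

```bash
python3 -m handwheel '[[0,0,0.004,0,255],[0,0,0.008,0,255],[0,0,0.012,0,255],[0,0,0.016,0,255],[0,0,0.02,0,255],[0,0,0.024,0,255],[0,0,0.028,0,255],[0,0,0.03,0,255],[0,0,0.03,0,255],[0,0,0.03,0,255]]'
python3 - <<'E'
from h import *
s=robot.state()
q=R.from_quat(s['ee_rot']).inv();print(q.apply(s['force']),q.apply(s['moment']),s["gripper_force"])
a=snap("scene","scene6.png")
cv2.imwrite("pics/zoom6.png",cv2.resize(a[155:255,250:350],None,fx=6,fy=6,interpolation=cv2.INTER_CUBIC)[:,:,::-1])
E
```

```text
t: 14.1
tool_pos: [0.583, -0.0611, 0.1291]
ee_rot: [-0.097, 0.995, 0.0, -0.0]
force: [0.2, -0.4, -2.4]
width: 0.0122
gripper_force: 68.8
[-0.07496774 -0.46199415  2.40723579] [-0.00365562 -0.03607222  0.01833454] 68.75004529953003
```

View pics/zoom6.png

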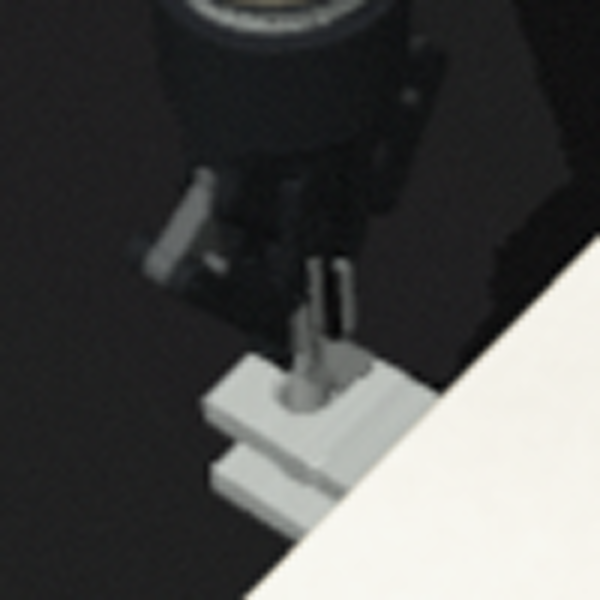

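The rod runs through the upper bushing with the fingers just above it. By the grasp offset its tip is at z ≈ 0.031, and the side forces are near zero, so I'll hand in.

```bash
python3 -c "
from rig import robot
print(robot.sign_off())"
```

```text
the job is handed in; nothing more can be done
None
```

I handed the job in at about 14 s: the drawer is shut, and the gripper holds the lock rod upright through both bushings with about 19 mm showing below the lower one (worked out from the gripper's height, not seen directly); no verdict came back.

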